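# Open the dust damper to the second stop and start the extractor

### The arm

A 6-joint arm with a two-finger parallel gripper is mounted at the origin on the work surface. World frame = base frame: x ahead of the robot, y to its left, z up, the work surface at z = 0. Lengths are in m, angles in rad, forces in N, time in s.
With the tool pointing down it reaches from about 0.35 to 0.85 m from the base axis. Payload 8.1 kg.
Tool frame: the origin (TCP) lies on the centre line of the jaws, within the pads' length; the fingertips stand 19 mm ahead of it and the grasp point (between the pads) is the TCP; z points along the fingers, x is the direction in which the jaws open and shut, and the axes are right-handed (so a half turn about z gives the same grasp; the last joint's range is limited). The gripper opens to 93 mm and grips with 3 to 60 N. Pads are 15 mm wide; open, the fingers measure 128 mm over their backs; the gripper's body (75 mm by 188 mm) begins 65 mm behind the grasp point.
Start: joints at [1.034, 0.13, 1.488, -0, 1.523, -0.085], TCP at [0.262, 0.54, 0.238] pointing down, gripper open.
Joint ranges: [-2.96, 2.96], [-0.89, 2.26], [0.02, 2.5], [-1.34, 4.48], [0, 2.73], [-2.66, 2.66]. Speed limits (rad/s): [2.39, 2.39, 2.79, 3.14, 3.14, 3.14].

### API

Orientations are given as a unit quaternion [x, y, z, w].
In Python, from station import bot gives the robot as it stands. The module is installed in compiled form; this text tells all that it offers. Calls block until the motion is done:
- bot.move_to(position, orientation): joint-space move of the TCP to a pose.
- bot.line_to(position, attitude=None, vel=0.15, contact_N=None): straight line of the TCP; attitude=None keeps the orientation; vel is the mean speed in m/s. With contact_N (N) it stops when the force on the tool has changed by that much, and returns True; else False.
- bot.movej(angles): joint-space move.
- bot.move_gripper(opening, effort=None): finger opening in m; effort is the grip in N (None keeps the last); returns when the fingers have stopped.
- bot.dwell(seconds).
- bot.solve_ik(position, orientation): joint angles nearest the present ones, or None.
- bot.camera(name): name is "scene" or "top" or "wrist"; returns a dict with "color" (384x512x3 uint8, blue, green, red), "camera_matrix" (3x3 intrinsics, pixels), "camera_from_world" (4x4, takes a point from world to camera coordinates); the wrist camera has in their place "hand_eye" (4x4, takes a point from camera to tool coordinates, whose origin is the TCP and whose axes are the tool frame's). Camera axes: x right, y up, looking along -z (the intrinsics and any distortion apply to the point x, -y, -z); pixel columns grow to the right and rows downward; lengths in m; the calibration is good to about 2 mm. The wrist camera is an equidistant fisheye: a pixel r from the principal point sees the ray r / f radians off the axis. A picture is of the moment at which its call begins: read the wrist's pose just before it. There is no depth.
A pose or a line that the arm cannot do raises bot.IKError and nothing moves.
- bot.finish_job(): hands the job in, once; it reports no verdict.
Readings, each from a call of its own:
- bot.read_time(): time.
- bot.read_joint_pos(): joint angles.
- bot.read_dq(): joint speeds.
- bot.read_effort(): joint torques, N m.
- bot.read_eef_pos(): TCP position.
- bot.read_eef_rot(): TCP orientation.
- bot.read_wrist_force(): force on the tool from outside, world axes, zero at the start.
- bot.read_wrist_torque(): the same for the moment, N m.
- bot.read_gripper_width(): finger opening in m.
Only numpy, scipy, OpenCV 4.12 (cv2) and the standard library are available. Lean on these libraries where they do the work, as an engineer would, in place of code of your own. Each camera call takes 0.05 s, during which the arm holds its last target.

### The job

Get the bench's dust extraction running: push the lever on the dust hood past its first notch all the way to the second stop, then press the flat start button fully in and let it come up again. Only push with closed fingertips or the outside of the fingers: do not grip the lever's handle, leave the mushroom-headed stop button alone, and leave the loose things on the bench where they lie.

Things in the scene. Friction and masses are not known exactly. Their poses are not given: they have to be found in the camera images.
- hood: grey sheet-metal dust hood fixed to the bench, 200 (x) x 220 (y) x 110 mm high. Origin: centre of its underside; its x axis points from its slotted front to the steel duct at its far side; z up. On its top the lever turns above a quadrant plate marked with a bar (closed), one dot (first notch) and two dots (second stop)
- pivot (a point): the lever's upright pivot axis at the hood's top (110 mm above the bench), 60 mm behind the hood's middle (hood x = +60 mm, y = 0). A short peg, 16 mm high, stands on the top 60 mm from it just outside each end of the lever's swing
- lever (a joint): lever angle (rad), counter-clockwise from above: 0 closed, 0.5 first notch, 1.0 second stop, hard end 1.03. From the pivot the handle lies at 180 deg - 0.5 rad + this, from hood x: seen from the slotted front it goes left to right. A sprung detent resists leaving a notch with up to about 5 N at the handle; past half way to the next (0.25, 0.75) it draws the lever in; it stays in a notch
- handle (a point): middle of the lever's upright black handle, a paddle 130 mm from the pivot: 36 mm along the lever, 18 mm thick, 55 mm tall. This point is 148 mm above the bench, the handle's top 176, its foot 121 mm, on a flat bar 20 mm wide that ends level with the handle's outer edge (18 mm beyond its middle). x axis to the pivot; open it by pushing its +y face towards -y
- start_top (a point): centre of the top of the flat round black start button (34 mm across) in a pale metal collar 50 mm across and 12 mm high, on a fixed grey box 70 x 70 x 45 mm; button top 63 mm above the bench, 6 mm above the collar's rim when up (its face goes level with the rim when fully in)
- start (a joint): travel of the start button (m): 0 up, 0.006 fully in; springs back; about 1.5 N starts it, 5 N is fully in
- stop_top (a point): centre of the top of the black mushroom-headed stop button (head 48 mm across, top 82 mm above the bench), on another such grey box; not to be pressed
- stop (a joint): travel of the stop button (m): 0 up, 0.006 in; not to be pressed
- tape: loose roll of orange masking tape lying flat, 110 mm across, 48 mm high; origin: centre of underside
- sandblock: loose cork sanding block 62 x 100 x 30 mm; origin: centre of underside
- moulding: loose offcut of wooden door moulding 34 x 150 x 22 mm; origin: centre of underside
- glue: loose white glue bottle standing, 56 mm across, 170 mm high; origin: centre of underside
- filler: loose can of wood filler standing, 74 mm across, 85 mm high; origin: centre of underside
- brush: loose brush lying down, handle towards -x of its frame
- driver: loose screwdriver lying down, handle towards -x of its frame
There are look-alikes about, which are no part of the job. What is shaped like the part that bears stop_top but orange or red is not meant.

How it is judged:
On the way, in this order (a step that is already met when the one before it is completed fails the run):
1. the lever is pushed past the first notch to the second stop (value of joint lever above 0.93 rad), for 0.2 s.
2. then the start button is pressed in (value of joint start above 0.004 m), for 0.1 s.
At the end, for the whole second after the job is handed in: the lever rests at the second stop (joint above 0.93 rad), the start button has been pressed (at least 4 of its 6 mm) and has come up again, the stop button is up, and no loose thing is more than 25 mm from where it lay (value of joint lever above 0.93 rad and velocity of joint lever below 0.05 rad/s and value of joint each of start, stop below 0.002 m and distance of each of tape, sandblock, moulding, glue, filler, brush, driver from where it was at the start of the episode below 0.025 m); the robot touches nothing.
It fails at once if the start button is pressed before the lever is at the second stop (value of joint start above 0.003 m and value of joint lever below 0.9 rad).
It fails at once if the stop button is pressed (value of joint stop above 0.003 m).
It fails at once if the handle is gripped: the fingers press on two opposite faces at once (contact force between each of lever_c3, lever_c4 and the fingers above 2 N).
It fails at once if a loose thing is lifted or pushed away (distance of any of tape, sandblock, moulding, glue, filler, brush, driver from where it was at the start of the episode above 0.025 m).
It also fails if it takes over 45 s, if anything falls off the work surface, if the arm or the gripper's body presses on something with over 40 N, if the wrist force passes 120 N, or if a joint passes its speed limit or range.

## Working session

There is one attempt and no reset: what is moved stays moved. The work goes in short steps, each a Python script; the robot and the scene stay as the last script left them, time stands still between calls to the robot, and variables do not carry over. Pictures are saved under pics/ and viewed, and the job is handed in when it is done.

```bash
ls; mkdir -p pics; python3 - <<'E'
from station import bot
import cv2
print(bot.read_time())
for n in ["scene","top","wrist"]:
    c=bot.camera(n); cv2.imwrite(f"pics/{n}0.png",c["color"])
    print(n,{k:v.round(4).tolist() for k,v in c.items() if k!="color" and hasattr(v,'round')}, c.keys())
print(bot.read_eef_pos(),bot.read_eef_rot(),bot.read_gripper_width())
E
```

```text
pics
0.0
scene {'camera_matrix': [[392.6787, 0.0, 258.106], [0.0, 392.6787, 187.8898], [0.0, 0.0, 1.0]], 'camera_from_world': [[0.493, 0.87, -0.0085, -0.2235], [-0.7063, 0.4059, 0.58, 0.2936], [0.508, -0.28, 0.8146, -1.8778], [0.0, 0.0, 0.0, 1.0]]} dict_keys(['color', 'camera_matrix', 'camera_from_world'])
top {'camera_matrix': [[355.5853, 0.0, 258.1836], [0.0, 355.5853, 189.5918], [0.0, 0.0, 1.0]], 'camera_from_world': [[0.0276, -0.9993, -0.0264, -0.013], [0.9939, 0.0246, 0.1078, -0.4746], [-0.107, -0.0292, 0.9938, -1.2563], [0.0, 0.0, 0.0, 1.0]]} dict_keys(['color', 'camera_matrix', 'camera_from_world'])
wrist {'camera_matrix': [[297.3186, 0.0, 261.3449], [0.0, 297.3186, 192.3204], [0.0, 0.0, 1.0]], 'hand_eye': [[1.0, 0.0016, -0.0012, -0.0003], [0.0012, -0.9627, -0.2706, -0.0743], [-0.0016, 0.2706, -0.9627, -0.1479], [0.0, 0.0, 0.0, 1.0]]} dict_keys(['color', 'camera_matrix', 'hand_eye'])
[0.26172824 0.53945144 0.23685813] [ 8.47513088e-01  5.30774034e-01 -6.20627850e-04  3.26419598e-04] 0.09294754831859463
```

View pics/scene0.png

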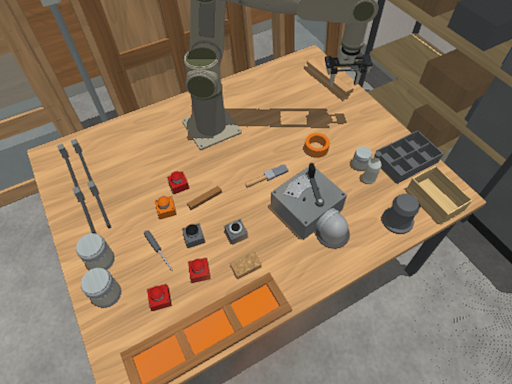

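View pics/top0.png

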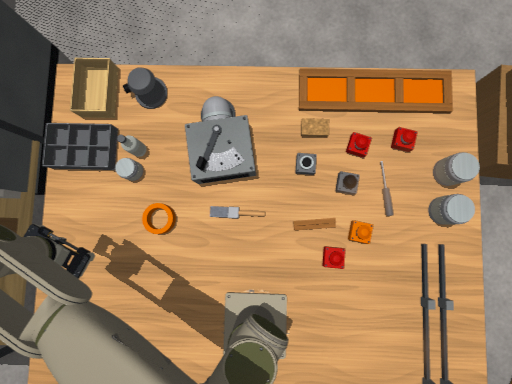

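View pics/wrist0.png

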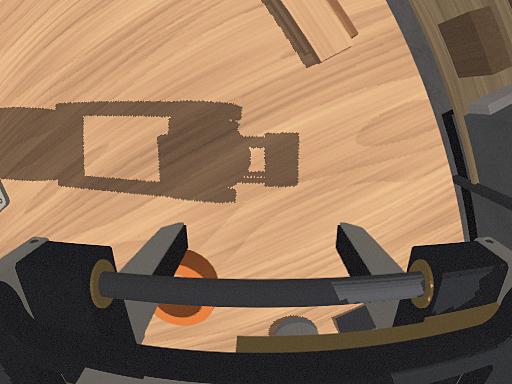

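```bash
python3 - <<'E'
import cv2,numpy as np
t=cv2.imread("pics/top0.png");s=cv2.imread("pics/scene0.png")
a=cv2.resize(t[90:200,170:280],None,fx=5,fy=5,interpolation=cv2.INTER_CUBIC)
cv2.imwrite("pics/ta.png",a)
a=cv2.resize(t[135:215,285:385],None,fx=6,fy=6,interpolation=cv2.INTER_CUBIC)
cv2.imwrite("pics/tb.png",a)
cv2.imwrite("pics/sa.png",cv2.resize(s[150:255,260:360],None,fx=5,fy=5,interpolation=cv2.INTER_CUBIC))
cv2.imwrite("pics/sb.png",cv2.resize(s[205:260,170:260],None,fx=7,fy=7,interpolation=cv2.INTER_CUBIC))
E
```

```text
(no output)
```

View pics/ta.png

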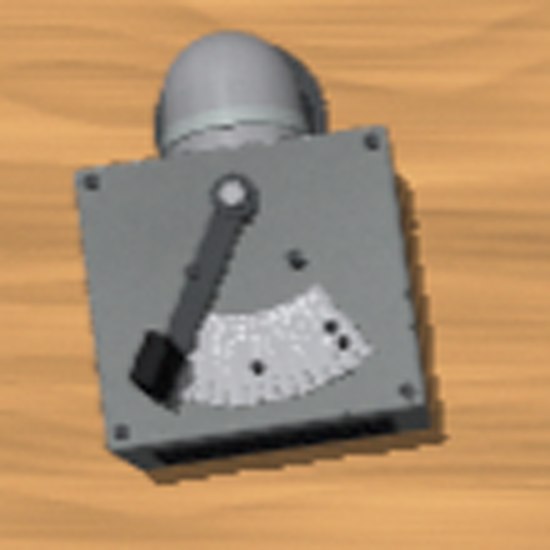

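View pics/tb.png

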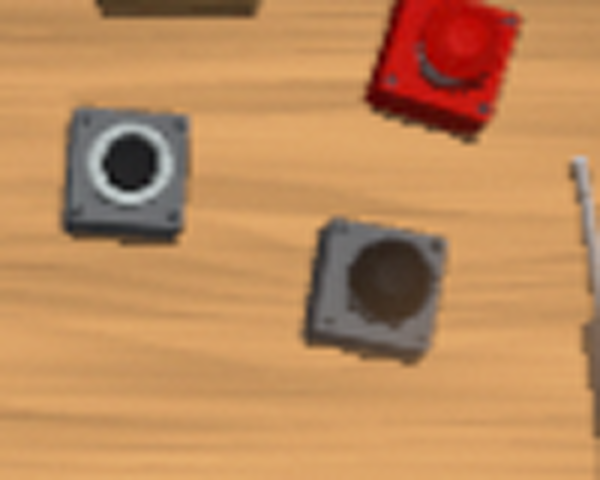

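View pics/sa.png

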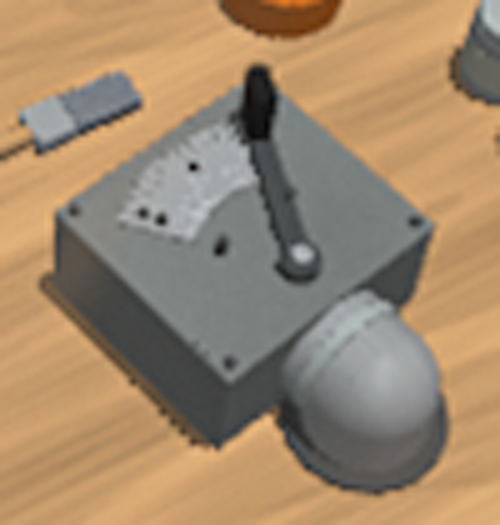

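View pics/sb.png

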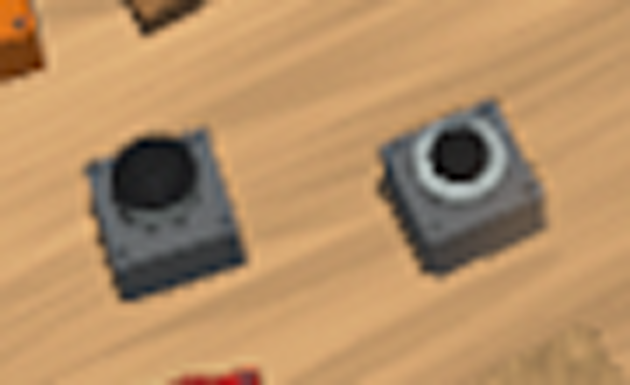

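```bash
cat > h.py <<'E'
import numpy as np, cv2
K={'scene':np.array([[392.6787,0,258.106],[0,392.6787,187.8898],[0,0,1]]),'top':np.array([[355.5853,0,258.1836],[0,355.5853,189.5918],[0,0,1]])}
def P(cam):
    T=cam["camera_from_world"]; return cam["camera_matrix"]@np.diag([1,-1,-1])@T[:3]
def tri(PA,a,PB,b):
    X=cv2.triangulatePoints(PA,PB,np.array(a,float).reshape(2,1),np.array(b,float).reshape(2,1)); X=(X[:3]/X[3]).ravel()
    r=lambda P:(lambda q:q[:2]/q[2])(P@np.append(X,1))
    return X,np.abs(np.r_[r(PA)-a,r(PB)-b]).max()
def onz(P,px,z):
    A=np.c_[P[:,0],P[:,1],-np.array([*px,1.])]
    return np.linalg.solve(A,-(P[:,2]*z+P[:,3]))[:2]
E
python3 - <<'E'
from station import bot
from h import *
PT=P(bot.camera("top"));PS=P(bot.camera("scene"))
ta=lambda x,y:np.array([170+x/5-.4,90+y/5-.4]); sa=lambda x,y:np.array([260+x/5-.4,150+y/5-.4])
tb=lambda x,y:np.array([285+x/6-.42,135+y/6-.42]); sb=lambda x,y:np.array([170+x/7-.43,205+y/7-.43])
for n,t,s,z in [("pivotcap",ta(232,190),sa(303,254),.13),("scr duct+y",ta(92,181),sa(415,221),.11),("scr duct-y",ta(373,141),sa(229,362),.11),("scr front-y",ta(406,391),sa(74,209),.11),
 ("peg",ta(296,259),sa(222,244),.12),("handle top",ta(155,362),sa(258,76),.176),("start",tb(130,161),sb(459,153),.063),("stop",tb(391,281),sb(154,172),.08)]:
    X,e=tri(PT,t,PS,s); print(n,X.round(4),round(e,2),"top",onz(PT,t,z).round(4),"scene",onz(PS,s,z).round(4))
print("scr front+y",onz(PT,ta(122,432),.11))
for n,p in [("glue",(138,150)),("tape",(158,219)),("filler",(129,170)),("brush",(235,212)),("moulding",(315,225)),("sandblock",(315,128))]:
    print(n,onz(PT,p,.03).round(3))
E
```

```text
pivotcap [0.6713 0.1453 0.1287] 0.03 top [0.6709 0.145 ] scene [0.672  0.1448]
scr duct+y [0.6807 0.2453 0.1117] 0.1 top [0.681  0.2453] scene [0.6799 0.2466]
scr duct-y [0.7134 0.0526 0.1098] 0.15 top [0.7131 0.0521] scene [0.7136 0.053 ]
scr front-y [0.5395 0.0245 0.1101] 0.11 top [0.5393 0.0241] scene [0.5395 0.0248]
peg [0.6276 0.1021 0.1175] 0.22 top [0.6266 0.101 ] scene [0.6291 0.1016]
handle top [0.5433 0.1837 0.1792] 0.41 top [0.5433 0.183 ] scene [0.5416 0.1866]
start [ 0.5751 -0.1684  0.0599] 0.04 top [ 0.5746 -0.1679] scene [ 0.5767 -0.1692]
stop [ 0.5071 -0.3182  0.0666] 0.22 top [ 0.505  -0.3159] scene [ 0.5154 -0.319 ]
scr front+y [0.50668615 0.21626933]
glue [0.609 0.444]
tape [0.359 0.356]
filler [0.534 0.473]
brush [0.392 0.08 ]
moulding [ 0.353 -0.205]
sandblock [ 0.705 -0.202]
```

```bash
cat >> h.py <<'E'
PIV=np.array([.670,.145]); YAW=.164
def q(psi): return [np.cos(psi/2),np.sin(psi/2),0.,0.]
def lev(a,off,r=.13,z=.149):
    "tool pose behind the handle at lever angle a, off metres from handle mid to finger centre"
    th=np.pi-.5+YAW+a; psi=th-np.pi
    d=np.array([np.cos(th),np.sin(th)]); y=np.array([-np.sin(psi),np.cos(psi)])
    p=PIV+r*d+off*y
    return [p[0],p[1],z],q(psi)
E
python3 - <<'E'
from station import bot
from h import *
bot.move_gripper(0.0,10); print(bot.read_gripper_width())
p,o=lev(0,.06,z=.25); print(p, bot.solve_ik(p,o))
bot.move_to(p,o); print(bot.read_joint_pos().round(3))
p,o=lev(0,.06); bot.line_to(p,o,vel=.1,contact_N=10)
print(bot.read_eef_pos(),bot.read_time())
cv2.imwrite("pics/w1.png",bot.camera("wrist")["color"]);t=bot.camera("top")["color"]
cv2.imwrite("pics/t1.png",cv2.resize(t[90:200,150:280],None,fx=5,fy=5,interpolation=cv2.INTER_CUBIC))
t=bot.camera("scene")["color"]
cv2.imwrite("pics/s1.png",cv2.resize(t[100:255,250:380],None,fx=3.8,fy=3.8,interpolation=cv2.INTER_CUBIC))
E
```

```text
0.0002814167959048721
[np.float64(0.5670522660578754), np.float64(0.24450760813215006), 0.25] [ 3.24094992e-01  1.72670994e-01  1.41921100e+00 -4.44089210e-16
  1.54971066e+00  6.60094992e-01]
[0.326 0.173 1.419 0.    1.55  0.66 ]
[0.56769718 0.24471835 0.1500582 ] 4.425
```

View pics/w1.png

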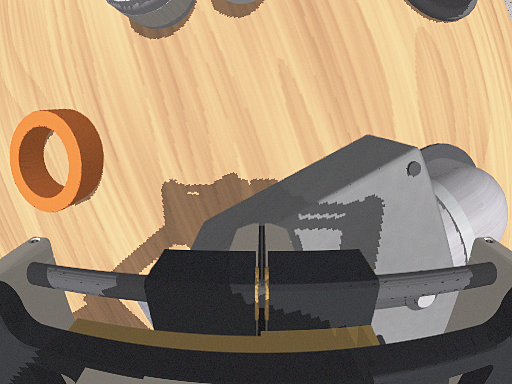

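View pics/s1.png

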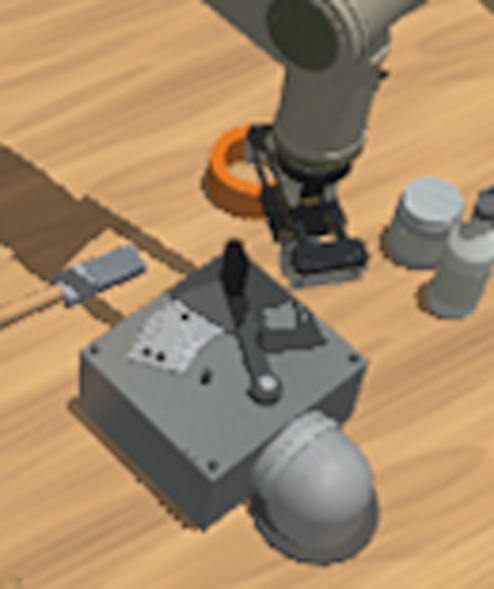

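The closed fingertips hang above the hood on the handle's +y side. The lever is still at closed, and the tape, glue and filler haven't moved. Next I push.

```bash
python3 - <<'E'
from station import bot
from h import *
p,o=lev(0,.012)
c=bot.line_to(p,o,vel=.03,contact_N=2.0)
e=bot.read_eef_pos(); p0,_=lev(0,0)
psi=YAW-.5; y=np.array([-np.sin(psi),np.cos(psi)])
off=(e[:2]-np.array(p0[:2]))@y
print(c,e,off,bot.read_wrist_force(),bot.read_time())
open("off","w").write(str(off))
if c:
  for a in np.arange(.1,.81,.1):
    p,o=lev(a,off); c=bot.line_to(p,o,vel=.06,contact_N=25)
    print(round(a,2),c,bot.read_wrist_force().round(1),bot.read_eef_pos().round(3))
    if c: break
print(bot.read_time())
t=bot.camera("top")["color"]
cv2.imwrite("pics/t2.png",cv2.resize(t[90:200,150:280],None,fx=5,fy=5,interpolation=cv2.INTER_CUBIC))
E
```

```text
True [0.5529952  0.20497666 0.14846623] 0.01804477965678416 [ 0.15976756 -0.27568192 -0.32554309] 5.8167
0.1 False [ 1.1  3.7 -2.7] [0.548 0.193 0.149]
0.2 False [-1.1  1.1 -1.1] [0.544 0.181 0.149]
0.3 False [-0.4 -0.2 -0.8] [0.541 0.168 0.149]
0.4 False [ 0.4 -0.6 -0.2] [0.539 0.155 0.149]
0.5 False [0.1 0.9 0.4] [0.539 0.142 0.149]
0.6 False [ 0.6  3.1 -0.5] [0.54  0.129 0.149]
0.7 False [-0.1  1.9  1. ] [0.542 0.116 0.149]
0.8 False [-0.9 -0.1  0.1] [0.546 0.103 0.149]
8.7583
```

View pics/t2.png

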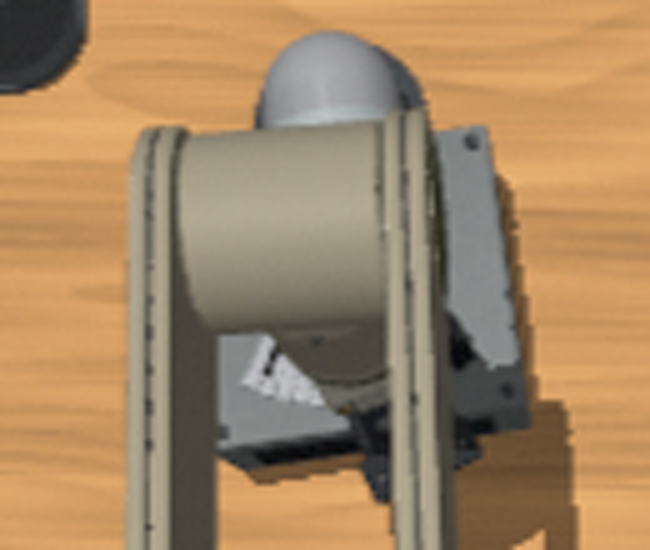

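The forces show both detent peaks passed, and the handle is visible right of the wrist at about (460,345). I'll follow up gently towards the stop, back off and look.

```bash
python3 - <<'E'
from station import bot
from h import *
off=float(open("off").read())
for a in (.9,.98):
    p,o=lev(a,off); c=bot.line_to(p,o,vel=.04,contact_N=8)
    print(a,c,bot.read_wrist_force().round(1),bot.read_eef_pos().round(3))
    if c: break
bot.dwell(.2)
p,o=lev(a,off+.04); bot.line_to(p,o,vel=.1)
p[2]=.25; bot.line_to(p,o,vel=.15)
bot.move_to([.45,-.16,.26],q(0.3))
print(bot.read_time(),bot.read_eef_pos())
t=bot.camera("top")["color"]
cv2.imwrite("pics/t3.png",cv2.resize(t[90:230,110:360],None,fx=3,fy=3,interpolation=cv2.INTER_CUBIC))
cv2.imwrite("pics/t3r.png",t)
t=bot.camera("scene")["color"];cv2.imwrite("pics/s3r.png",t)
cv2.imwrite("pics/s3.png",cv2.resize(t[130:260,160:380],None,fx=3.5,fy=3.5,interpolation=cv2.INTER_CUBIC))
cv2.imwrite("pics/w3.png",bot.camera("wrist")["color"])
E
```

```text
0.9 False [0.8 0.3 0.1] [0.55  0.091 0.149]
0.98 False [ 0.4  0.2 -0.8] [0.555 0.082 0.149]
12.3667 [ 0.45022329 -0.15927289  0.25959103]
```

View pics/t3.png

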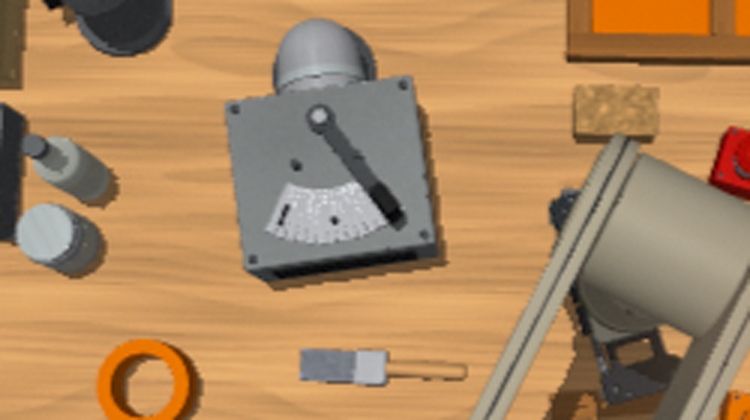

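View pics/s3.png

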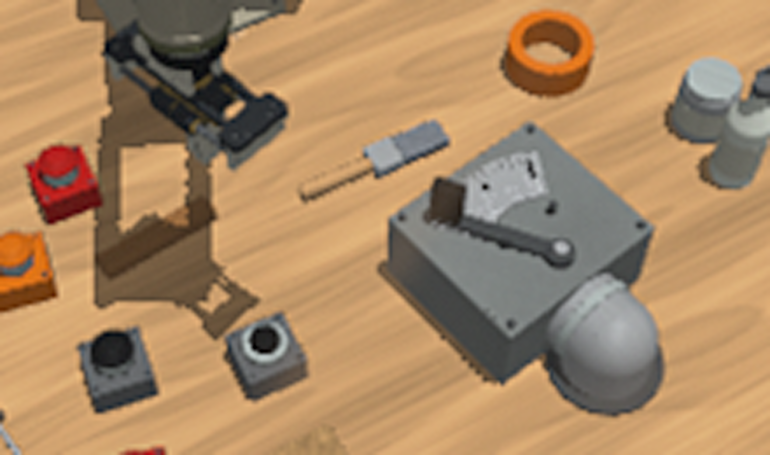

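View pics/w3.png

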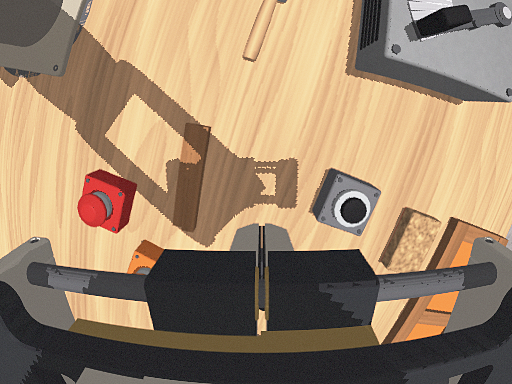

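```bash
python3 - <<'E'
from station import bot
from h import *
from scipy.spatial.transform import Rotation as R
PT=P(bot.camera("top"));PS=P(bot.camera("scene"))
t3=lambda x,y:np.array([110+x/3-.33,90+y/3-.33]); s3=lambda x,y:np.array([160+x/3.5-.36,130+y/3.5-.36])
d=onz(PT,t3(398,224),.119)-onz(PT,t3(319,117),.129)
print("bar tip: r",np.hypot(*d),"lever",np.arctan2(d[1],d[0])%(2*np.pi)-(np.pi-.5+YAW))
X,e=tri(PT,t3(380,190),PS,s3(447,188));print("handle top",X,e,"lever",np.arctan2(*(X[:2]-PIV)[::-1])%(2*np.pi)-(np.pi-.5+YAW))
p=bot.read_eef_pos();Rt=R.from_quat(bot.read_eef_rot()).as_matrix()
w=bot.camera("wrist");K,H=w["camera_matrix"],w["hand_eye"]
m=(np.array([353,210])-[K[0,2],K[1,2]])/K[0,0]; th=np.hypot(*m)
v=np.array([*(m/th*np.sin(th)),np.cos(th)])*[1,-1,-1]
o=p+Rt@H[:3,3]; v=Rt@H[:3,:3]@v
print("start wrist",o+v*(.063-o[2])/v[2],bot.read_time())
E
```

```text
bar tip: r 0.1503149298173612 lever 0.9986235486646029
handle top [0.57291674 0.06379497 0.17734369] 1.4583985287267467 lever 1.0325732178522125
start wrist [ 0.57551167 -0.16782015  0.063     ] 12.6667
```

Lever at about 1.0 rad by two estimates, and start at (0.5755, -0.168) from all three cameras. Pressing now.

```bash
python3 - <<'E'
from station import bot
from h import *
x,y=.5755,-.1683
bot.move_to([x,y,.15],q(.3))
bot.line_to([x,y,.092],vel=.1,contact_N=8); f0=bot.read_wrist_force()
print(bot.read_eef_pos(),f0.round(2))
z=.088
while z>.070:
    c=bot.line_to([x,y,z],vel=.02,contact_N=12); f=bot.read_wrist_force()-f0
    print(round(z,4),bot.read_eef_pos().round(4),f.round(2),c)
    if c or f[2]>7.5: break
    z-=.0015
bot.dwell(.4); print("held",bot.read_wrist_force()-f0,bot.read_eef_pos())
bot.line_to([x,y,.15],vel=.06)
bot.line_to([x,y,.24],vel=.2)
bot.move_to([.40,-.10,.30],q(.3)); bot.dwell(.3)
print(bot.read_time())
t=bot.camera("top")["color"];cv2.imwrite("pics/t4.png",t)
s=bot.camera("scene")["color"];cv2.imwrite("pics/s4.png",cv2.resize(s[130:260,160:380],None,fx=3.5,fy=3.5,interpolation=cv2.INTER_CUBIC))
E
```

```text
[ 0.57581538 -0.16848222  0.09265244] [ 0.02 -0.81  0.7 ]
0.088 [ 0.5756 -0.1683  0.0881] [ 1.1   0.41 -1.33] False
0.0865 [ 0.5755 -0.1683  0.0864] [-0.12  0.5  -0.36] False
0.085 [ 0.5757 -0.1684  0.0852] [-0.21  0.6   1.07] False
0.0835 [ 0.5757 -0.1684  0.0837] [0.81 0.94 1.57] False
0.082 [ 0.5758 -0.1684  0.0822] [0.28 1.25 2.42] False
0.0805 [ 0.5758 -0.1684  0.0807] [1.33 1.73 3.67] False
0.079 [ 0.5758 -0.1684  0.0802] [-1.97  2.27 11.8 ] False
held [-1.9978991   1.48853586 11.4174047 ] [ 0.57582495 -0.16841786  0.08018964]
19.4
```

View pics/t4.png

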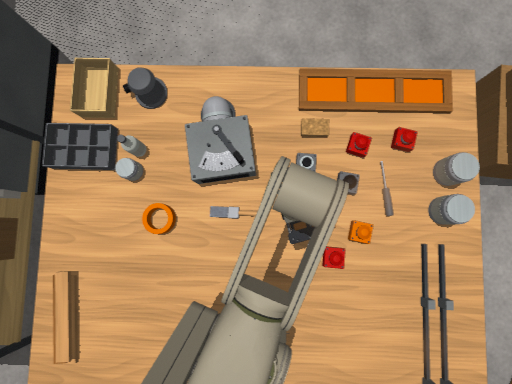

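View pics/s4.png

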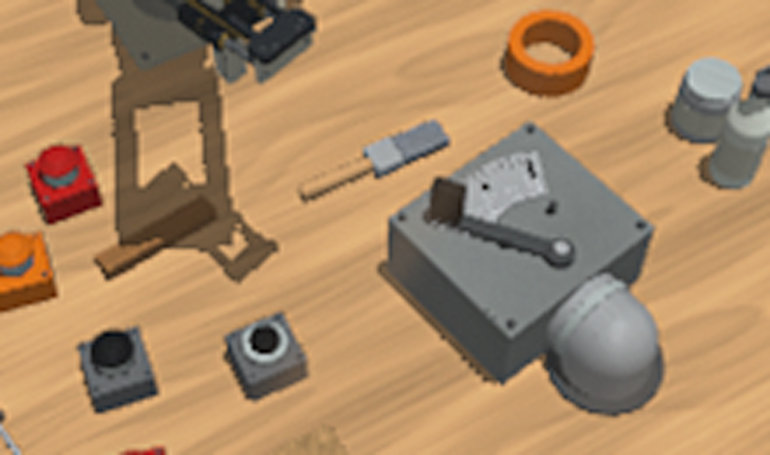

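The hard stop came about 4 mm higher than the text's heights suggest (TCP 0.080 against an expected 0.076). There is time, so I'll press once more with averaged force readings and a picture while holding, to be sure the button itself bottoms out.

```bash
python3 - <<'E'
from station import bot
from h import *
x,y=.5755,-.1683
def F():
    r=[]
    for _ in range(8): r.append(bot.read_wrist_force()[2]); bot.dwell(.02)
    return np.mean(r),np.std(r)
bot.move_to([x,y,.15],q(.3)); bot.line_to([x,y,.094],vel=.1); bot.dwell(.1)
for z in (.094,.089,.087,.0855,.084,.082,.0805,.079,.078):
    bot.line_to([x,y,z],vel=.03); m,s=F(); print(z,bot.read_eef_pos()[2].round(5),m.round(2),s.round(2))
    if m>22: break
s=bot.camera("scene")["color"];cv2.imwrite("pics/s5.png",cv2.resize(s[170:260,190:280],None,fx=6,fy=6,interpolation=cv2.INTER_CUBIC))
w=bot.camera("wrist")["color"];cv2.imwrite("pics/w5.png",w)
bot.line_to([x,y,.15],vel=.08); bot.line_to([x,y,.24],vel=.2)
bot.move_to([.38,-.0,.30],q(.3)); bot.dwell(.3); print(bot.read_time())
t=bot.camera("top")["color"];cv2.imwrite("pics/t6.png",cv2.resize(t[90:250,110:400],None,fx=2.7,fy=2.7,interpolation=cv2.INTER_CUBIC))
E
```

```text
0.094 0.09415 -0.01 0.47
0.089 0.08894 -0.06 0.68
0.087 0.08701 0.15 0.57
0.0855 0.08575 1.64 0.23
0.084 0.08419 2.68 0.5
0.082 0.08219 3.64 0.34
0.0805 0.08068 4.19 0.41
0.079 0.08018 12.78 0.55
0.078 0.08006 19.02 0.32
27.8583
```

View pics/s5.png

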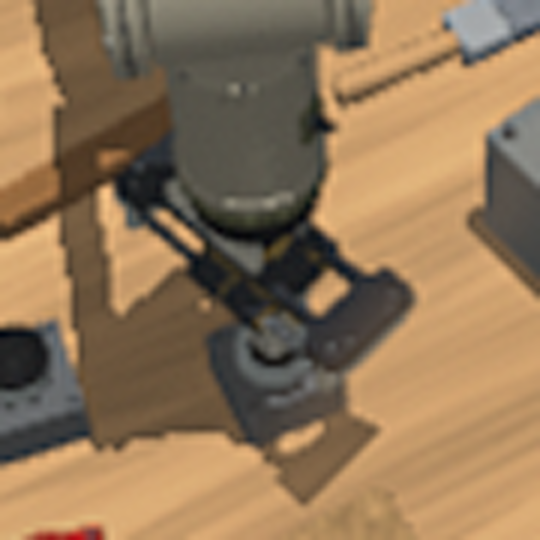

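View pics/w5.png

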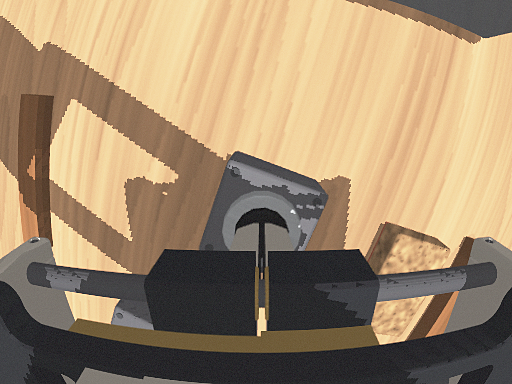

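View pics/t6.png

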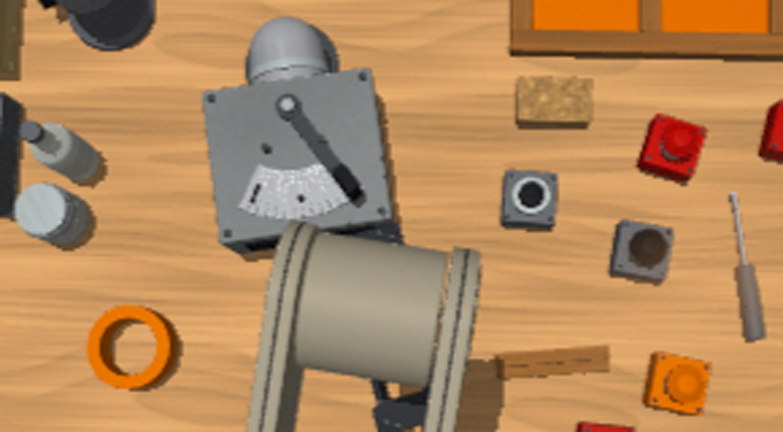

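The averaged readings settle it. Contact came at TCP z of about 0.086, the force rose in a spring-like way from 1.6 to 4.2 N, and there was a hard stop at 0.080, so the button made its full 6 mm of travel. In the last top view the lever is over the two dots, the start button is up in its collar at (531,195), the stop button is untouched at (648,247), and nothing loose has moved. I'm handing it in.

```bash
python3 - <<'E'
from station import bot
print(bot.read_eef_pos(),bot.read_time()); bot.finish_job()
E
```

```text
[ 3.80216549e-01 -2.78188299e-04  2.99749100e-01] 27.9083
the job is handed in; nothing more can be done
```

The lever is at the second stop, and the start button has been pressed fully in and has come up again. I handed the job in at about 27.9 s; no verdict is reported.

- **Lever:** I pushed the handle's +y face with closed fingertips along its arc, past both detents, then backed off. Two image estimates put it at 1.00 and 1.03 rad, and it covers the two dots.
- **Start button:** I pressed it twice, the second time to confirm the first. Averaged force readings gave contact at TCP height 0.086 m, a spring rise from 1.6 to 4.2 N, and a hard stop at 0.080 m. That matches the full 6 mm of travel.
- **Rest of the bench:** in the last views the stop button is up and untouched and no loose thing looks moved. I judged that by eye, not by measuring. The arm is clear of everything.
- **One disagreement:** button contact came about 4 mm higher than the stated button height and 19 mm fingertip reach imply. The cameras put the button top at 0.060 m, so I think the closed tips reach further than stated. I did not pin down the cause.

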